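Open a combination-locked strong box

ROBOT

A 6-joint arm with a two-finger parallel gripper is mounted at the origin on a cart in front of the work surface, level with it; the furniture and walls round the work are solid. World frame = base frame: x ahead of the robot, y to its left, z up, the work surface at z = 0. Lengths are in m, angles in degrees, forces in N, time in s.
With the tool pointing down it reaches from about 0.375 to 0.975 m from the base axis. Payload 3.8 kg.
Tool frame: the origin (TCP) lies midway between the tips of the shut fingers; the grasp point (between the pads) lies 19 mm behind it; z points along the fingers, y is the line along which they close (so a half turn about z gives the same grasp; the last joint's range is limited). The gripper opens to 85 mm and grips with 20 to 120 N. Pads are 22 mm wide; open, the fingers measure 114 mm over their backs; the gripper's body (76 mm by 85 mm) begins 54 mm behind the grasp point. The pads swing forward as they close: fully open they stand 13 mm farther back than shut.
Start: joints at [-75.224, 15.12, 91.902, -0, 72.978, -2.114], TCP at [0.196, -0.646, 0.231] pointing down, gripper open.
Joint ranges: [-150.88, 150.88], [-54.13, 125.18], [17.81, 147.31], [-75.09, 255.09], [0, 152.58], [-146.25, 146.25]. Speed limits (degrees/s): [147.25, 147.25, 180, 180, 180, 180].

INTERFACE

Orientations are given as a 3x3 rotation matrix whose columns are the frame's x, y, z axes.
In Python, from workcell import ctrl gives the robot as it stands. The module is installed in compiled form; this text tells all that it offers. Calls block until the motion is done:
- ctrl.move_to(position, orientation): joint-space move of the TCP to a pose.
- ctrl.move_straight(position, ori=None, velocity=0.15): straight line of the TCP; ori=None keeps the orientation; velocity is the mean speed in m/s.
- ctrl.move_j(angles): joint-space move.
- ctrl.gripper_open() and ctrl.close_gripper(): open the fingers fully, or close them until they stop; the grip force is fixed at half the most.
- ctrl.sleep(seconds).
- ctrl.inverse_kinematics(position, orientation): joint angles nearest the present ones, or None.
- ctrl.read_camera(name): name is "scene" or "top"; returns a dict with "img" (384x512x3 uint8, blue, green, red), "z_map" (384x512 float32, m along the optical axis (not along the pixel's ray), 0 where there is no reading), "K" (3x3 intrinsics, pixels), "rvec" (rotation vector, rad) and "tvec" (3), from world to camera coordinates, as OpenCV has them. Camera axes: x right, y down, z forward; pixel columns grow to the right and rows downward; lengths in m; the calibration is good to about 2 mm. A picture is of the moment at which its call begins.
A pose or a line that the arm cannot do raises ctrl.MotionError and nothing moves.
- ctrl.sign_off(): hands the job in; it is judged then, once.
Readings, each from a call of its own:
- ctrl.read_t(): time.
- ctrl.read_qpos(): joint angles.
- ctrl.read_qd(): joint speeds.
- ctrl.read_effort(): joint torques, N m.
- ctrl.read_tool_pos(): TCP position.
- ctrl.read_ee_rot(): TCP orientation.
- ctrl.read_ft_force(): force on the tool from outside, world axes, zero at the start.
- ctrl.read_moment(): the same for the moment, N m.
- ctrl.read_gripper_width(): finger opening in m.
- ctrl.read_finger_force(): force on a finger pad.
Only numpy, scipy, OpenCV 4.12 (cv2) and the standard library are available. Lean on these libraries where they do the work, as an engineer would, in place of code of your own. Each camera call takes 0.05 s, during which the arm holds its last target. There are 200 camera calls.

TASK

Open the grey steel strong box on the bench, which has a three-wheel combination lock: roll its thumbwheels, with a light press of the closed fingertips on each (the wheels are sprung and delicate), until the index line reads 4-7-2 from left to right; then push the black release slide beside them fully to the left, and lift the lid by its steel knob until it stands open by at least 60 degrees. Leave the meter, bottle and spool beside the box where they are.

Things in the scene. Friction and masses are not known exactly. Their poses are not given: they have to be found in the camera images.
- strongbox: grey steel box fixed to the bench, 200 mm deep (x), 240 wide (y), 95 high; origin at the centre of its underside; x points away from the robot side, y left, z up. The front (x -100 to -24 mm) is a fixed deck with an aluminium lock plate (x -86 to -34, y -88 to 116 mm), whose top is shimmed 1.5 to 8.5 mm above the deck, differing from box to box; behind it the hinged lid, top also 95 mm high
- deck_centre (a point): point on the deck (z 95 mm) under the middle thumbwheel, axes as the box. The wheels stand 9 mm proud of the lock plate: all crowns equally 10.5 to 17.5 mm above this point, to be found by touch. Each sits on a leaf spring: sinks 1 mm per 12 N, bottoms at 2.5 mm. It rolls under a fingertip pressed on its crown with 9 to 13 N and dragged along x; below 6 N that may slip, over 18 N harms it
- dial_left (a joint): hinge of the left thumbwheel (rad, unlimited): black wheel, 32 mm across, 16 mm wide, axle along the box's y, at box x -60, y +34 mm. White numerals 0-9 round its rim; digit k is at the crown (index line) at k x 0.6283 rad (mod 2 pi). Rolling the crown to the box's +x raises value and digit, 9 to 0. Detents resist with 3 N at the rim; let go, it snaps to the nearest digit unless about midway
- dial_mid (a joint): hinge of the middle thumbwheel (rad, unlimited): black wheel, 32 mm across, 16 mm wide, axle along the box's y, at box x -60, y 0 mm. White numerals 0-9 round its rim; digit k is at the crown (index line) at k x 0.6283 rad (mod 2 pi). Rolling the crown to the box's +x raises value and digit, 9 to 0. Detents resist with 3 N at the rim; let go, it snaps to the nearest digit unless about midway
- dial_right (a joint): hinge of the right thumbwheel (rad, unlimited): black wheel, 32 mm across, 16 mm wide, axle along the box's y, at box x -60, y -34 mm. White numerals 0-9 round its rim; digit k is at the crown (index line) at k x 0.6283 rad (mod 2 pi). Rolling the crown to the box's +x raises value and digit, 9 to 0. Detents resist with 3 N at the rim; let go, it snaps to the nearest digit unless about midway
- release (a joint): travel of the release slide (m): 0 locked, 0.014 fully left (box +y); no spring, 3 N of friction. Black thumb piece 22 mm (x) by 12 (y), centre at box x -60, y +90 mm when locked, top 14 mm above the lock plate. Blocked after 1.5 mm unless all wheels are within 7 degrees of their code digits; never force it (40 N). Holds the lid shut until moved some 12 mm
- lid (a joint): hinge of the lid (rad): 0 shut, grows as it opens upward and away, to 1.75; stiff friction hinge (0.3 Nm) that stays where it is left. The hinge axis is along the box's y at x +99, z +92 mm
- lid_knob (a point): the point to grip on the lid's steel knob: a cylinder 22 mm across from 12 to 34 mm above the lid, on a thinner neck; this point is its axis 25 mm above the lid top, at box x 0, y 0, z 120 mm when shut, and moves with the lid
- multimeter: red hand meter 187 x 84 x 51 mm lying left of the box, origin under its centre: leave it alone
- flux_bottle: small brown dropper bottle 34 mm across, 102 mm tall, standing right of the box, origin under its centre: leave it alone
- solder_spool: spool of solder 56 mm across, 42 mm high, standing right of the box, origin under its centre: leave it alone

How it is judged:
By the outcome, as a careful person would: the job done as asked, in the order asked, and still so for the second after the job is handed in, with the robot touching nothing.
It also fails if it takes over 72 s, if anything falls off the work surface, if the arm or the gripper's body presses on something with over 40 N, if the wrist force passes 120 N, or if a joint passes its speed limit or range.

## Working session

There is one attempt and no reset: what is moved stays moved. The work goes in short steps, each a Python script; the robot and the scene stay as the last script left them, time stands still between calls to the robot, and variables do not carry over. Pictures are saved under pics/ and viewed, at most 10 in all, crops included, and the job is handed in when it is done.

```bash
mkdir -p pics; ls
python3 - <<'E'
from workcell import ctrl
import cv2,pickle,numpy as np
for n in("scene","top"):
    d=ctrl.read_camera(n); pickle.dump(d,open(f"{n}.pkl","wb")); cv2.imwrite(f"pics/{n}0.png",d["img"])
    R=cv2.Rodrigues(d["rvec"])[0]; print(n,d["K"],"cam at",-R.T@np.ravel(d["tvec"]),R)
print(ctrl.read_t(),ctrl.read_ft_force(),ctrl.read_ee_rot())
a=cv2.imread("pics/scene0.png");b=cv2.imread("pics/top0.png")
E
```

```text
pics
scene [[487.86470236   0.         254.85314103]
 [  0.         487.86470236 194.40807051]
 [  0.           0.           1.        ]] cam at [0.12350562 0.60171706 0.71957351] [[-0.73834112 -0.67441147 -0.00464411]
 [-0.44689813  0.49439508 -0.74555721]
 [ 0.50510836 -0.5484001  -0.66642545]]
top [[394.55084369   0.         253.19331423]
 [  0.         394.55084369 192.99472585]
 [  0.           0.           1.        ]] cam at [0.42519784 0.1000004  0.9564001 ] [[ 1.30544154e-04 -9.99953758e-01  9.61584766e-03]
 [-9.88239764e-01 -1.59938373e-03 -1.52903925e-01]
 [ 1.52912233e-01 -9.48280231e-03 -9.88194275e-01]]
0.1 [0.37094292 0.55848383 0.18828782] [[ 9.56861827e-01  2.90542879e-01 -5.28336043e-04]
 [ 2.90543352e-01 -9.56859802e-01  1.96995251e-03]
 [ 6.68121532e-05 -2.03847688e-03 -9.99997920e-01]]
```

View pics/scene0.png

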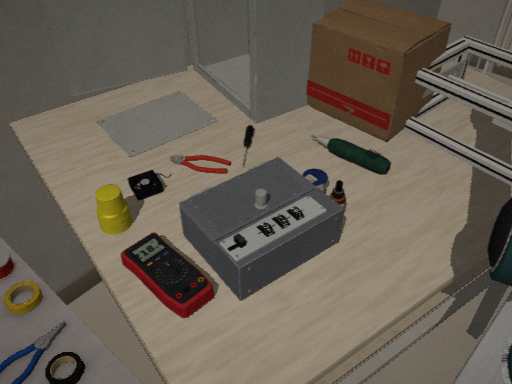

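View pics/top0.png

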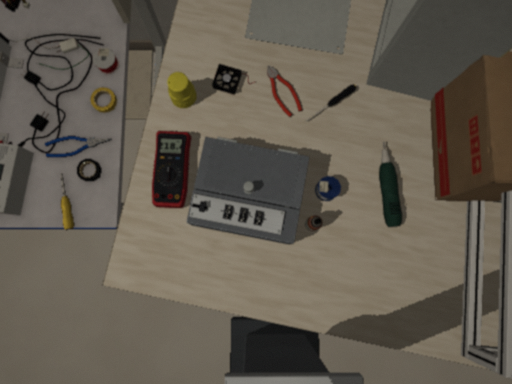

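The box sits near the middle of both views (top about 190-310 × 137-243 px), with the lock plate on the robot side. Next: enlarge, and fit the box from depth.

```bash
cat > h.py <<'E'
import numpy as np,cv2
def cloud(d):
    R=cv2.Rodrigues(d["rvec"])[0]; v,u=np.indices(d["z_map"].shape); z=d["z_map"]
    p=np.stack([u,v,np.ones_like(u)],-1)@np.linalg.inv(d["K"]).T*z[...,None]
    return (p-np.ravel(d["tvec"]))@R
def onplane(d,uv,h):
    R=cv2.Rodrigues(d["rvec"])[0]; c=-R.T@np.ravel(d["tvec"])
    r=R.T@np.linalg.inv(d["K"])@[uv[0],uv[1],1]; return c+r*(h-c[2])/r[2]
def proj(d,P): return cv2.projectPoints(np.float64(P).reshape(-1,3),d["rvec"],d["tvec"],d["K"],None)[0][:,0]
E
python3 - <<'E'
from h import *; import pickle
for n,c,s in(("scene",(225,190,335,270),7),("top",(185,130,320,250),5)):
    d=pickle.load(open(n+".pkl","rb")); P=cloud(d)
    x0,y0,x1,y1=c; cv2.imwrite(f"pics/{n}c.png",cv2.resize(d["img"][y0:y1,x0:x1],None,fx=s,fy=s,interpolation=cv2.INTER_CUBIC))
    m=(P[...,2]>.088)&(P[...,2]<.106)&(d["z_map"]>0)&(P[...,0]>.2)&(P[...,0]<.8)&(abs(P[...,1]-.1)<.25)
    k,l,st,ce=cv2.connectedComponentsWithStats(m.astype(np.uint8)); i=1+np.argmax(st[1:,4])
    Q=P[l==i]; r=cv2.minAreaRect((Q[:,:2]*1000).astype(np.float32)); print(n,r,np.median(Q[:,2]),len(Q)); print(cv2.boxPoints(r))
    m=(P[...,2]>.11)&(P[...,2]<.14)&(np.hypot(P[...,0]-r[0][0]/1000,P[...,1]-r[0][1]/1000)<.05); print("knob",P[m].mean(0),P[m][:,2].max(),m.sum())
E
```

```text
scene ((570.0465698242188, 103.49122619628906), (242.11846923828125, 205.41705322265625), 79.00105285644531) 0.09643383361899316 9287
[[446.12772    4.251625]
 [647.7714   -34.940086]
 [693.96545  202.73083 ]
 [492.32172  241.92255 ]]
knob [0.56532569 0.1073435  0.12398625] 0.13218107734643594 150
top ((572.0841064453125, 101.64483642578125), (239.9597625732422, 204.28659057617188), 78.92745971679688) 0.0955311353100865 9212
[[448.7999      3.5151901]
 [649.2836    -35.71839  ]
 [695.3683    199.77448  ]
 [494.88458   239.00806  ]]
knob [0.56872025 0.1019692  0.12692713] 0.1319080128016672 89
```

View pics/scenec.png

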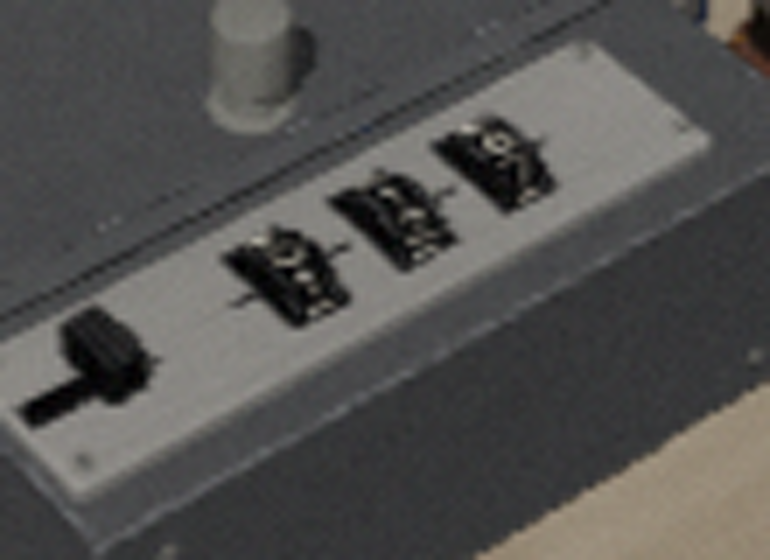

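View pics/topc.png

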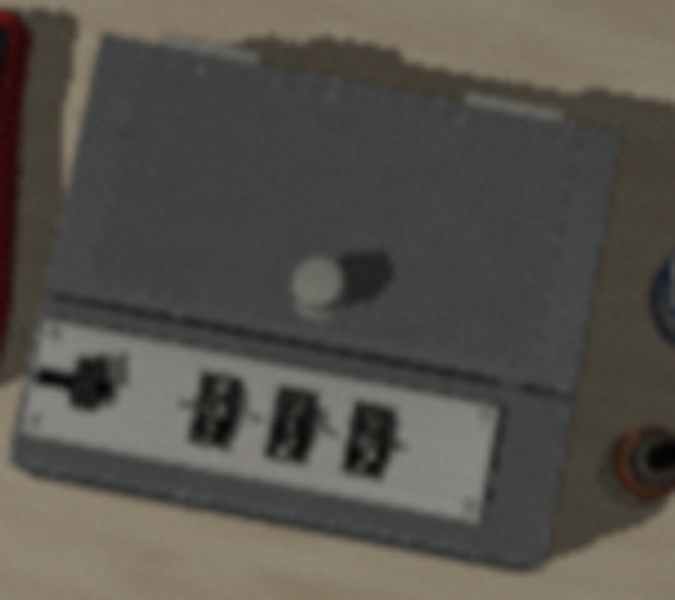

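The crops show the three wheels, scene crop at about (290,275), (395,220), (495,160), and the slide at left (110,355), in the locked position. The digits are too coarse to read directly, so I'll average frames, unroll the rims, and measure the plate height from depth.

```bash
cat >> h.py <<'E'
YAW=np.deg2rad(-11.05); BX=np.array([np.cos(YAW),np.sin(YAW),0]); BY=np.array([-BX[1],BX[0],0])
CEN={"top":np.array([.5701,.1020,0]),"scene":np.array([.5674,.1040,0])}; C0=np.array([.569,.103,0])
def W(x,y,z,c=C0): return c+np.multiply.outer(x,BX)+np.multiply.outer(y,BY)+np.multiply.outer(z,[0,0,1.])
def unroll(d,img,c,y0,crown,s=4):
    th=np.deg2rad(np.arange(-75,95,1.0))   # + = toward the robot (next digits), downwards
    w=np.arange(9,-9,-.2)/1000; T,Y=np.meshgrid(th,w,indexing="ij")
    P=W(-.060-.016*np.sin(T),y0+Y,crown-.016+.016*np.cos(T),c)
    uv=proj(d,P).reshape(T.shape+(2,)).astype(np.float32)
    return cv2.remap(img,uv[...,0],uv[...,1],cv2.INTER_CUBIC)
E
python3 - <<'E'
from h import *; from workcell import ctrl; import pickle
out=[]
for n in("scene","top"):
    ds=[ctrl.read_camera(n) for _ in range(10)]; d=ds[0]; im=np.mean([x["img"].astype(np.float32) for x in ds],0)
    d["img"]=im; d["z_map"]=np.median([x["z_map"] for x in ds],0); pickle.dump(d,open(n+"avg.pkl","wb"))
    P=cloud(d)-CEN[n]; bx=P@BX; by=P@BY; z=P[...,2]
    g=lambda x0,x1,y0,y1:np.median(z[(bx>x0)&(bx<x1)&(by>y0)&(by<y1)&(z>.08)&(z<.13)])
    pl=g(-.08,-.04,-.083,-.05); pl2=g(-.08,-.04,.05,.075); lid=g(.02,.09,-.11,.11); dk=g(-.096,-.03,-.116,-.095)
    print(n,"plate",pl,pl2,"lid",lid,"deck",dk); h=.095+(pl+pl2)/2-lid+.009
    row=[unroll(d,im.mean(2).astype(np.float32),CEN[n],y,h) for y in(.034,0,-.034)]
    out.append(np.hstack([cv2.normalize(cv2.resize(r,(180,290),interpolation=cv2.INTER_CUBIC),None,0,255,cv2.NORM_MINMAX) for r in row]))
cv2.imwrite("pics/unroll.png",np.vstack(out)); print(ctrl.read_t())
E
```

```text
scene plate 0.1009483065296449 0.1007723169952101 lid 0.09651431463223793 deck 0.09541939598262933
top plate 0.09990819320126473 0.09994067496501499 lid 0.09549868658486324 deck 0.09434245391316816
1.1[ WARN:0@45.997] global loadsave.cpp:1063 imwrite_ Unsupported depth image for selected encoder is fallbacked to CV_8U.
```

View pics/unroll.png

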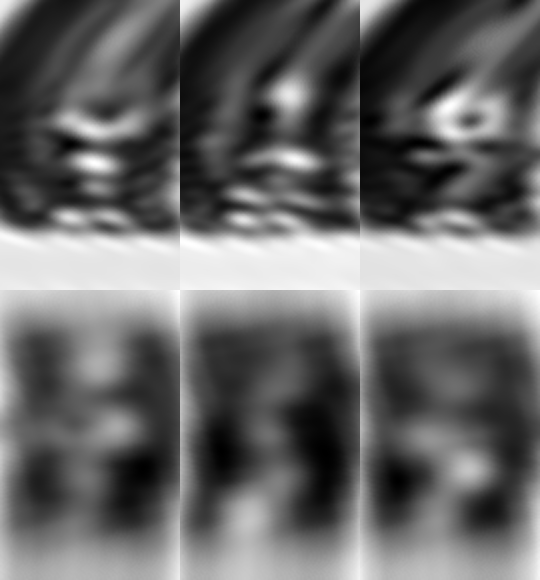

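The scene unroll (top row, crown at row ~128) shows a round loop on the right wheel at (470,115) and a "7"- or "2"-like shape below it. That is not conclusive by eye, so I'll score rendered numeral rings against both images over all angles.

```bash
cat > dial.py <<'E'
from h import *; import pickle,itertools
def tex(font,hmm,asp,th,flip):
    # strip: rows = arc (0.05mm... 20px/mm), one digit 36deg=10.05mm=200px tall, 320px wide (16mm)
    S=np.zeros((2000,320),np.float32)
    for k in range(10):
        (w,h),b=cv2.getTextSize(str(k),font,4,th); t=np.zeros((h+2*th,w+2*th),np.uint8); cv2.putText(t,str(k),(th,h+th),font,4,255,th,cv2.LINE_AA)
        H=int(hmm*20); ww=int(H*asp); 
        ys,xs=np.nonzero(t>60); t=t[ys.min():ys.max()+1,xs.min():xs.max()+1]
        g=cv2.resize(t,(max(8,int(ww*(.35 if k==1 else 1))),H),interpolation=cv2.INTER_AREA)
        if flip: g=g[::-1,::-1]
        c=np.zeros((200,320),np.float32); y=100-H//2; x=160-g.shape[1]//2; c[y:y+H,x:x+g.shape[1]]=g
        S[k*200:(k+1)*200]=c
    return S/255   # digit k centre at row k*200+100; rows growing = higher digits = toward robot
A=np.deg2rad(np.arange(-72,72,.4)); Y=np.arange(7.9,-8,-.15)/1000
def prep(d,n,y0,plate):
    T,YY=np.meshgrid(A,Y,indexing="ij"); cz=plate+.009-.016
    P=W(-.060-.016*np.sin(T),y0+YY,cz+.016*np.cos(T),CEN[n]); N=np.multiply.outer(-np.sin(T),BX)+np.multiply.outer(np.cos(T),[0,0,1.])
    R=cv2.Rodrigues(d["rvec"])[0]; cam=-R.T@np.ravel(d["tvec"]); v=cam-P; f=(N*v).sum(-1)/np.linalg.norm(v,axis=-1)
    ok=(f>.08)&(P[...,2]>plate+.0003); return proj(d,P[ok]),f[ok],ok
def score(d,n,y0,plate,texs,step=6):
    uv,f,ok=prep(d,n,y0,plate); g=d["img"].mean(2); u0,v0=np.floor(uv.min(0)).astype(int)-4; u1,v1=np.ceil(uv.max(0)).astype(int)+5
    I=g[v0:v1,u0:u1]; h,w=I.shape; ang=np.arange(0,360,step); best={}
    ti=np.nonzero(ok); cols=np.clip(((.008-Y)*20000).astype(int),0,319)[ti[1]]
    for du in np.arange(-2,2.1,.5):
      for dv in np.arange(-2,2.1,.5):
        idx=(np.floor(uv[:,1]+.5+dv).astype(int)-v0)*w+np.floor(uv[:,0]+.5+du).astype(int)-u0
        den=np.bincount(idx,f,h*w).reshape(h,w); den=cv2.GaussianBlur(den,(0,0),.5); m=den>.45*den.max()
        a=I[m]-I[m].mean()
        for name,S in texs.items():
          for t in ang:
            rows=((np.rad2deg(A)[ti[0]]+t)/36*200+100).astype(int)%2000
            M=cv2.GaussianBlur(np.bincount(idx,f*S[rows,cols],h*w).reshape(h,w),(0,0),.5)[m]/den[m]
            b=M-M.mean(); s=a@b/np.linalg.norm(a)/(np.linalg.norm(b)+1e-9)
            if s>best.get((name,t),(-1,))[0]: best[name,t]=(s,du,dv)
    return best
E
cat > run.py <<'E'
from dial import *; import sys; from multiprocessing import Pool
pre=sys.argv[1] if len(sys.argv)>1 else ""
F={"s":cv2.FONT_HERSHEY_SIMPLEX}
texs={(fn,h,a,t,fl):tex(F[fn],h,a,t,fl) for fn in F for h in(6,7.5) for a in(.6,.8) for t in (12,) for fl in(0,1)}
pl={"scene":.10086,"top":.09993}
def job(a):
    n,y=a; return score(pickle.load(open(pre+n+"avg.pkl","rb")),n,y,pl[n],texs,12)
if __name__=="__main__":
    jobs=[(n,y) for y in(.034,0,-.034) for n in("scene","top")]
    with Pool() as p: res=p.map(job,jobs)
    for (n,y),r in zip(jobs,res):
        print(n,y); o=sorted(r.items(),key=lambda k:-k[1][0])
        seen={}
        for k,v in o: seen.setdefault((k[0][4],k[1]),(k[0],v))
        for (fl,t),v in list(seen.items())[:6]: print("  flip",fl,"digit",round(t/36,2),v[0][1:3],np.round(v[1],2))
E
nproc; time timeout 570 python3 run.py
```

```text
4
scene 0.034
  flip 0 digit 0.0 (7.5, 0.8) [ 0.75 -1.   -0.5 ]
  flip 1 digit 0.0 (7.5, 0.8) [ 0.68 -0.5  -0.5 ]
  flip 0 digit 6.0 (7.5, 0.8) [ 0.63 -1.   -0.5 ]
  flip 1 digit 3.33 (7.5, 0.8) [0.62 0.   0.5 ]
  flip 1 digit 3.0 (7.5, 0.8) [ 0.6 -1.  -0.5]
  flip 0 digit 5.0 (7.5, 0.8) [ 0.58 -1.   -0.5 ]
top 0.034
  flip 1 digit 0.0 (7.5, 0.6) [0.68 0.5  0.5 ]
  flip 0 digit 0.0 (7.5, 0.8) [0.66 0.   0.5 ]
  flip 1 digit 6.0 (7.5, 0.8) [0.6 0.  0.5]
  flip 1 digit 9.67 (7.5, 0.8) [0.59 0.   0.  ]
  flip 0 digit 9.67 (7.5, 0.8) [0.58 0.   0.  ]
  flip 1 digit 9.0 (7.5, 0.6) [0.57 0.5  0.5 ]
scene 0
  flip 0 digit 1.0 (7.5, 0.8) [ 0.66 -1.   -0.5 ]
  flip 1 digit 1.0 (7.5, 0.8) [ 0.56  0.   -0.5 ]
  flip 0 digit 4.33 (6, 0.6) [ 0.55  0.   -0.5 ]
  flip 1 digit 3.33 (6, 0.6) [ 0.54  0.   -0.5 ]
  flip 0 digit 7.0 (7.5, 0.8) [ 0.51 -1.   -0.5 ]
  flip 1 digit 8.33 (6, 0.6) [ 0.5  0.  -0.5]
top 0
  flip 1 digit 0.67 (7.5, 0.8) [0.61 0.   0.  ]
  flip 0 digit 0.67 (7.5, 0.8) [0.59 0.   0.  ]
  flip 1 digit 6.67 (7.5, 0.8) [0.57 0.   0.  ]
  flip 1 digit 1.67 (7.5, 0.8) [0.56 0.   0.  ]
  flip 0 digit 4.67 (7.5, 0.6) [0.54 0.   0.5 ]
  flip 0 digit 6.67 (7.5, 0.8) [0.54 0.   0.  ]
scene -0.034
  flip 0 digit 6.0 (7.5, 0.8) [ 0.73 -0.5  -0.5 ]
  flip 0 digit 0.0 (7.5, 0.8) [ 0.73 -0.5  -0.5 ]
  flip 1 digit 0.0 (7.5, 0.8) [ 0.68 -0.5  -0.5 ]
  flip 1 digit 9.67 (6, 0.8) [ 0.6 -1.  -1. ]
  flip 0 digit 9.67 (6, 0.8) [ 0.6 -1.  -1. ]
  flip 1 digit 5.67 (7.5, 0.8) [ 0.56 -0.5  -0.5 ]
top -0.034
  flip 1 digit 7.33 (7.5, 0.8) [0.58 0.   0.  ]
  flip 0 digit 7.33 (7.5, 0.8) [0.58 0.   0.  ]
  flip 1 digit 1.67 (7.5, 0.8) [0.57 0.   0.  ]
  flip 1 digit 7.67 (7.5, 0.8) [0.57 0.   0.  ]
  flip 0 digit 1.67 (7.5, 0.8) [0.57 0.   0.  ]
  flip 0 digit 5.67 (7.5, 0.8) [0.56 0.   0.  ]
real	0m58.587s
user	2m53.232s
sys	0m0.326s
```

Left reads 0 and mid reads 1. Right is 6 or 0, so I'll refine with more texture variants.

```bash
sed -e 's/h in(6,7.5) for a in(.6,.8) for t in (12,) for fl in(0,1)/h in(7,7.5,8) for a in(.7,.8,.95) for t in (10,16) for fl in(0,)/' -e 's/texs,12)/texs,36)/' run.py > run2.py; time timeout 570 python3 run2.py
```

```text
scene 0.034
  flip 0 digit 0.0 (8, 0.95) [ 0.77 -0.5  -0.5 ]
  flip 0 digit 6.0 (7.5, 0.95) [ 0.64 -1.   -0.5 ]
  flip 0 digit 3.0 (8, 0.95) [ 0.6 -1.  -0.5]
  flip 0 digit 5.0 (7.5, 0.8) [ 0.59 -1.   -0.5 ]
  flip 0 digit 8.0 (8, 0.7) [ 0.53 -0.5  -0.5 ]
  flip 0 digit 9.0 (7, 0.7) [ 0.52 -1.   -0.5 ]
top 0.034
  flip 0 digit 0.0 (8, 0.8) [0.68 0.   0.5 ]
  flip 0 digit 9.0 (8, 0.7) [0.56 0.5  0.5 ]
  flip 0 digit 6.0 (8, 0.8) [0.55 0.   0.5 ]
  flip 0 digit 3.0 (7, 0.95) [0.55 0.   0.5 ]
  flip 0 digit 4.0 (8, 0.7) [0.52 0.   0.5 ]
  flip 0 digit 5.0 (8, 0.7) [0.5 0.  0.5]
scene 0
  flip 0 digit 1.0 (7.5, 0.95) [ 0.7 -0.5 -0.5]
  flip 0 digit 7.0 (8, 0.8) [ 0.55 -1.   -0.5 ]
  flip 0 digit 4.0 (8, 0.95) [ 0.52 -1.   -0.5 ]
  flip 0 digit 6.0 (7.5, 0.95) [ 0.51 -1.   -0.5 ]
  flip 0 digit 5.0 (8, 0.95) [ 0.5 -1.  -0.5]
  flip 0 digit 8.0 (8, 0.95) [ 0.44 -1.   -0.5 ]
top 0
  flip 0 digit 1.0 (8, 0.7) [0.54 0.   0.5 ]
  flip 0 digit 4.0 (8, 0.7) [0.48 0.   0.  ]
  flip 0 digit 7.0 (8, 0.7) [0.48 0.   0.  ]
  flip 0 digit 5.0 (8, 0.7) [0.45 0.   1.  ]
  flip 0 digit 3.0 (8, 0.7) [0.42 0.   0.  ]
  flip 0 digit 8.0 (8, 0.7) [0.41 0.   0.  ]
scene -0.034
  flip 0 digit 0.0 (8, 0.8) [ 0.75 -0.5  -0.5 ]
  flip 0 digit 6.0 (7.5, 0.8) [ 0.74 -0.5  -0.5 ]
  flip 0 digit 8.0 (8, 0.8) [ 0.57 -0.5  -0.5 ]
  flip 0 digit 9.0 (8, 0.7) [ 0.55 -0.5  -0.5 ]
  flip 0 digit 5.0 (8, 0.8) [ 0.51 -0.5  -0.5 ]
  flip 0 digit 3.0 (8, 0.95) [ 0.49 -0.5  -0.5 ]
top -0.034
  flip 0 digit 2.0 (8, 0.7) [0.55 0.   0.  ]
  flip 0 digit 6.0 (8, 0.8) [0.5 0.  0.5]
  flip 0 digit 8.0 (8, 0.7) [0.49 0.   0.  ]
  flip 0 digit 5.0 (8, 0.7) [0.47 0.   0.5 ]
  flip 0 digit 1.0 (8, 0.8) [0.45 0.   0.  ]
  flip 0 digit 7.0 (8, 0.7) [0.44 0.   0.  ]
real	0m48.388s
user	2m21.305s
sys	0m0.342s
```

Readings are left 0, mid 1, right most likely 6, to be checked again after rolling. Crown height is about 108.5 mm. First move: shut the fingers and touch the left wheel.

```bash
cat > m.py <<'E'
from h import *; from workcell import ctrl
ROT=np.column_stack([BX,-BY,[0,0,-1.]])
def fz(n=3): return np.mean([ctrl.read_ft_force()for _ in range(n)],0)
def go(x,y,z,v=.15): ctrl.move_straight(W(x,y,z),ROT,velocity=v)
def press(x,y,z0,base,target=11.,tol=1.2,v=.02):
    """lower from z0 until upward force is in target+-tol; returns commanded z, force, first-contact z"""
    z=z0; zc=None
    for i in range(40):
        go(x,y,z,v); ctrl.sleep(.04); f=(fz()-base)[2]
        if zc is None and f>1: zc=z
        if abs(f-target)<tol: break
        z+= -.0005 if f<1 else -np.clip((target-f)/16000,-.0005,.0004)
    return z,f,zc
E
python3 - <<'E'
from m import *
ctrl.close_gripper(); print(ctrl.read_t(),ctrl.read_gripper_width())
ctrl.move_to(W(-.0685,.034,.135),ROT); print(ctrl.read_t())
ctrl.sleep(.15)
F=[ctrl.read_ft_force() for _ in range(5)]; print(ctrl.read_t(),np.mean(F,0),np.std(F,0)); b=np.mean(F,0)
go(-.0685,.034,.1135,.08); print(ctrl.read_t(),fz()-b)
z=.1135
while z>.104:
    z-=.0005; go(-.0685,.034,z,.02); ctrl.sleep(.04); f=(fz()-b); print(round(z,5),np.round(f,2),ctrl.read_tool_pos()[2].round(5),round(ctrl.read_t(),2))
    if f[2]>2: break
E
```

```text
1.8667 0.0003671006491718611
4.8833
5.0333 [-0.05359544  0.17260193  0.01476342] [6.9388939e-18 0.0000000e+00 0.0000000e+00]
5.45 [-0.25686894 -0.00349075  0.79102852]
0.113 [-0.51  0.18  0.22] 0.11338 5.74
0.1125 [-0.62  0.29 -0.42] 0.11262 6.03
0.112 [-0.24 -1.12 -0.64] 0.11197 6.33
0.1115 [-0.17 -0.18 -0.14] 0.11144 6.62
0.111 [ 0.17 -0.11 -0.03] 0.11099 6.91
0.1105 [-0.03 -0.12 -1.12] 0.11047 7.2
0.11 [-0.41  0.64 -0.31] 0.10998 7.49
0.1095 [0.65 0.05 0.27] 0.10954 7.78
0.109 [-0.64 -0.    2.58] 0.10929 8.07
```

Contact at about 109.2 mm. Now press and make the first two-digit stroke.

```bash
cat > s.py <<'E'
from m import *
B=np.array([-.05,.17,.01])
def stroke(y,s,L=.017,z0=.1090,fast=None,n=3,log=True):
    x0=-.060-s*L/2; z=z0
    if fast: go(x0,y,.1125,.15); 
    z,f,_=press(x0,y,z0,B)
    if log: print("press",round(z,5),round(f,1),end=" | ")
    for i in range(1,n+1):
        go(x0+s*L*i/n,y,z,.03); F=fz()-B; f=F[2]
        if log: print(round(f,1),round(float(F@BX),1),end=" ; ")
        if abs(f-11)>1: z+=np.clip((f-11)/18000,-.0003,.0003)
    go(x0+s*L,y,.1125,.08)
    if log: print("t",round(ctrl.read_t(),2))
    return z
E
python3 - <<'E'
from s import *
print(stroke(.034,1,z0=.1084)); print(fz()-B)
E
```

```text
press 0.10717 10.2 | 7.9 0.5 ; 10.1 -0.9 ; 5.2 3.0 ; t 11.1
0.10669219234094611
[-0.15716068 -0.15460418 -0.96027029]
```

```bash
sed -i 's#/16000,-.0005,.0004#/7500,-.0008,.0008#' m.py; sed -i 's#/18000,-.0003,.0003#/8000,-.0006,.0006#' s.py
cat > look.py <<'E'
from h import *; from workcell import ctrl; import pickle,sys
for n in("scene",):
    ds=[ctrl.read_camera(n) for _ in range(6)]; d=ds[0]; d["img"]=np.mean([x["img"].astype(np.float32) for x in ds],0); pickle.dump(d,open(sys.argv[1]+n+"avg.pkl","wb"))
x0,y0,x1,y1=225,180,335,260; cv2.imwrite(f"pics/{sys.argv[1]}.png",cv2.resize(d["img"][y0:y1,x0:x1],None,fx=7,fy=7,interpolation=cv2.INTER_CUBIC).clip(0,255).astype(np.uint8))
print(ctrl.read_t())
E
sed -i 's/for n in("scene","top")\]/for n in("scene",)]/' run2.py
python3 -c "
from m import *
go(-.0515,-.08,.145,.25)"; python3 look.py a; python3 run2.py a
```

```text
12.025
scene 0.034
  flip 0 digit 2.0 (8, 0.95) [ 0.73 -0.5  -0.5 ]
  flip 0 digit 7.0 (7.5, 0.7) [ 0.62  0.   -0.5 ]
  flip 0 digit 4.0 (7, 0.7) [0.62 0.   0.  ]
  flip 0 digit 9.0 (7, 0.7) [0.57 0.   0.  ]
  flip 0 digit 8.0 (8, 0.7) [ 0.56 -0.5  -0.5 ]
  flip 0 digit 5.0 (7, 0.8) [0.55 0.   0.  ]
scene 0
  flip 0 digit 1.0 (7.5, 0.95) [ 0.7 -0.5 -0.5]
  flip 0 digit 7.0 (8, 0.8) [ 0.55 -1.   -0.5 ]
  flip 0 digit 4.0 (8, 0.95) [ 0.52 -1.   -0.5 ]
  flip 0 digit 6.0 (7.5, 0.95) [ 0.51 -1.   -0.5 ]
  flip 0 digit 5.0 (8, 0.8) [ 0.51 -1.   -0.5 ]
  flip 0 digit 8.0 (8, 0.95) [ 0.45 -1.   -0.5 ]
scene -0.034
  flip 0 digit 0.0 (8, 0.8) [ 0.75 -0.5  -0.5 ]
  flip 0 digit 6.0 (7.5, 0.8) [ 0.74 -0.5  -0.5 ]
  flip 0 digit 8.0 (8, 0.8) [ 0.57 -0.5  -0.5 ]
  flip 0 digit 9.0 (8, 0.7) [ 0.55 -0.5  -0.5 ]
  flip 0 digit 5.0 (8, 0.8) [ 0.51 -0.5  -0.5 ]
  flip 0 digit 3.0 (8, 0.95) [ 0.49 -0.5  -0.5 ]
```

View pics/a.png

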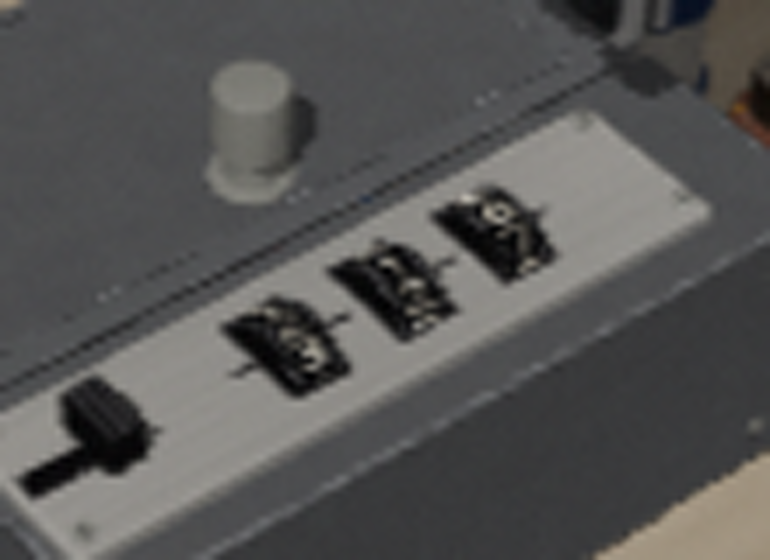

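Left moved 0→2 as planned: the wheel at (290,340) shows a 2 over a 3. The right wheel at (500,213) shows a 6 with a 7 below it. Now the remaining strokes.

```bash
python3 - <<'E'
from s import *
for y,s in((-.034,-1),(-.034,-1),(0,-1),(0,-1),(.034,1)):
    x0=-.060-s*.0085; p=W(x0,y,.1125); 
    go(x0,y,.1125,.2); stroke(y,s,z0=.1075)
go(-.0515,-.08,.145,.25)
E
python3 look.py b; python3 run2.py b | grep -A3 scene
```

```text
press 0.10618 11.4 | 8.9 1.0 ; 11.7 -0.5 ; 9.7 -0.2 ; t 15.05
press 0.10681 10.6 | 8.7 1.5 ; 10.7 -1.6 ; 9.3 -0.1 ; t 17.6
press 0.10698 10.3 | 7.0 1.6 ; 11.9 -1.0 ; 9.5 0.0 ; t 20.24
press 0.10458 10.7 | 14.6 -0.2 ; 13.9 1.4 ; 13.3 -1.4 ; t 23.96
press 0.10697 10.2 | 7.9 0.6 ; 9.9 -1.6 ; 6.9 1.8 ; t 26.57
27.5
scene 0.034
  flip 0 digit 4.0 (8, 0.95) [ 0.67 -0.5  -0.5 ]
  flip 0 digit 5.0 (8, 0.95) [ 0.58 -0.5  -0.5 ]
  flip 0 digit 9.0 (8, 0.7) [ 0.56 -0.5  -0.5 ]
--
scene 0
  flip 0 digit 8.0 (8, 0.95) [ 0.78 -0.5  -0.5 ]
  flip 0 digit 9.0 (7, 0.95) [ 0.69 -1.   -0.5 ]
  flip 0 digit 6.0 (7, 0.95) [ 0.68 -0.5  -0.5 ]
--
scene -0.034
  flip 0 digit 0.0 (8, 0.7) [ 0.59 -0.5  -0.5 ]
  flip 0 digit 6.0 (8, 0.8) [ 0.55 -0.5  -0.5 ]
  flip 0 digit 1.0 (8, 0.7) [ 0.54 -0.5  -0.5 ]
```

View pics/b.png

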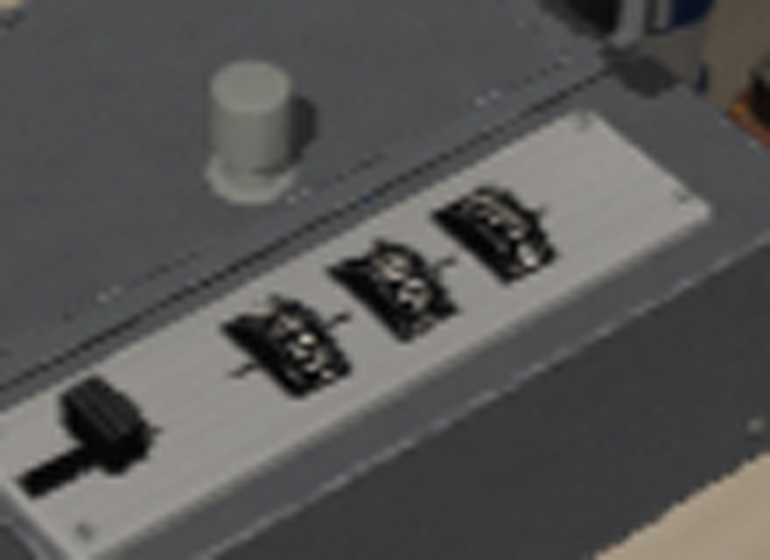

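Left reads 4. Mid reads 8, so it lost one step. Right is unclear and may be between digits, so I'll scan finer.

```bash
sed -e 's/h in(7,7.5,8) for a in(.7,.8,.95) for t in (10,16)/h in(7.5,8) for a in(.8,.95) for t in (10,)/' -e 's/texs,36)/texs,4)/' -e 's/for y in(.034,0,-.034)/for y in(0,-.034)/' run2.py > run3.py; python3 run3.py b
```

```text
scene 0
  flip 0 digit 8.0 (7.5, 0.95) [ 0.78 -0.5  -0.5 ]
  flip 0 digit 8.11 (7.5, 0.95) [0.75 0.   0.  ]
  flip 0 digit 8.22 (7.5, 0.95) [0.74 0.   0.5 ]
  flip 0 digit 9.22 (7.5, 0.8) [0.69 0.   0.  ]
  flip 0 digit 9.0 (7.5, 0.95) [ 0.68 -1.   -0.5 ]
  flip 0 digit 9.11 (7.5, 0.8) [ 0.68 -0.5  -0.5 ]
scene -0.034
  flip 0 digit 2.67 (8, 0.95) [0.74 0.   0.5 ]
  flip 0 digit 2.44 (8, 0.95) [ 0.74 -0.5  -0.5 ]
  flip 0 digit 2.56 (8, 0.95) [ 0.73 -0.5   0.  ]
  flip 0 digit 6.33 (8, 0.8) [ 0.65 -0.5  -0.5 ]
  flip 0 digit 0.33 (7.5, 0.8) [ 0.64 -0.5  -0.5 ]
  flip 0 digit 2.78 (8, 0.95) [0.62 0.   0.5 ]
```

The right wheel sits at about 2.45 (midway) and the mid wheel at 8. Corrective strokes: right about half a digit, mid one digit, both toward the robot.

```bash
python3 - <<'E'
from s import *
for y,s,L in((-.034,-1,.0055),(0,-1,.011)):
    go(-.060-s*L/2,y,.1125,.2); stroke(y,s,L=L,z0=.1075,n=2)
go(-.0515,-.08,.145,.25)
E
python3 look.py c; sed -i 's/for y in(0,-.034)/for y in(.034,0,-.034)/' run3.py; python3 run3.py c|grep -A3 scene
```

```text
press 0.10589 9.9 | 9.3 -0.8 ; 9.4 -0.8 ; t 30.0
press 0.10697 11.1 | 8.5 1.5 ; 9.7 -1.0 ; t 32.27
33.0667
scene 0.034
  flip 0 digit 4.11 (8, 0.95) [0.68 0.   0.  ]
  flip 0 digit 4.0 (8, 0.95) [ 0.67 -0.5  -0.5 ]
  flip 0 digit 5.11 (8, 0.8) [0.6 0.  0. ]
--
scene 0
  flip 0 digit 7.0 (8, 0.95) [ 0.8 -0.5 -0.5]
  flip 0 digit 7.22 (8, 0.95) [0.78 0.   0.5 ]
  flip 0 digit 7.11 (8, 0.8) [0.76 0.   0.  ]
--
scene -0.034
  flip 0 digit 2.0 (8, 0.95) [ 0.59 -0.5  -0.5 ]
  flip 0 digit 2.11 (8, 0.95) [0.55 0.   0.  ]
  flip 0 digit 2.22 (8, 0.95) [0.54 0.   0.5 ]
```

View pics/c.png

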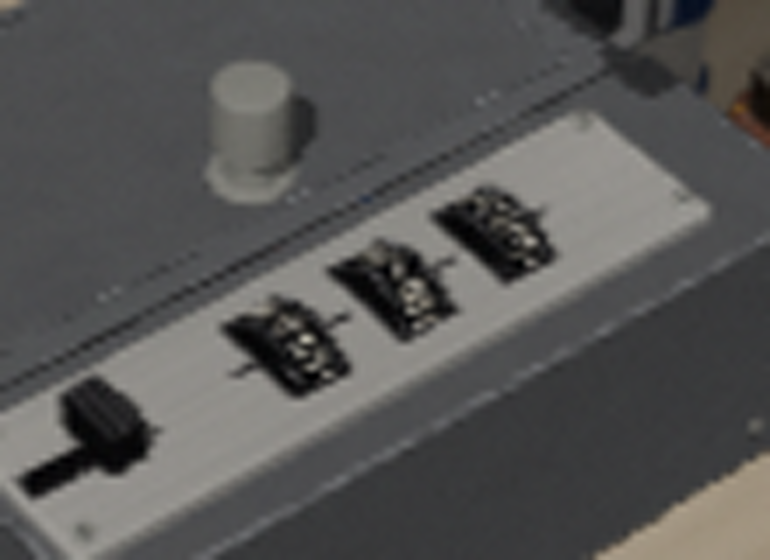

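The wheels read 4-7-2 (mid at (400,290) shows 7, all three fit at whole digits). Next is the slide, pushed gently with force checks.

Run:
```python
from s import *
go(-.060,.062,.135,.3); go(-.060,.062,.1065,.12); ctrl.sleep(.05)
b=fz(); print(b, ctrl.read_t()); y=.062
for i in range(25):
    y+=.002; go(-.060,y,.1065,.03); F=-(fz()-b)@BY; a=(ctrl.read_tool_pos()-C0)@BY
    print(round(y,4),round(a,4),round(F,1),end=" ; ")
    if F>9: break
print(ctrl.read_t())
```

```text
[-0.2795645   0.36279121  0.55985844] 34.125
0.064 0.0643 0.3 ; 0.066 0.0663 -0.0 ; 0.068 0.0682 0.6 ; 0.07 0.0701 0.3 ; 0.072 0.0721 0.1 ; 0.074 0.0738 0.9 ; 0.076 0.0759 3.0 ; 0.078 0.0781 0.8 ; 0.08 0.0802 1.7 ; 0.082 0.0822 2.3 ; 0.084 0.0842 2.4 ; 0.086 0.0862 1.4 ; 0.088 0.0873 5.5 ; 0.09 0.0876 10.5 ; 37.625
```

The slide moved 14 mm to its stop with only light force. Now grip the knob and swing the lid up.

```bash
cat > lid.py <<'E'
from s import *
def pose(phi,k,off=.018):
    p=np.deg2rad(phi); G=W(.099-.099*np.cos(p)+.028*np.sin(p),0,.092+.099*np.sin(p)+.028*np.cos(p))
    R=cv2.Rodrigues(BY*p*k)[0]@ROT; return G+R[:,2]*off,R
E
python3 - <<'E'
from lid import *
for k in(.5,.35,.2,0):
    q=[ctrl.inverse_kinematics(*pose(f,k)) for f in range(0,80,5)]; print(k,[x is not None for x in q].count(True),None if q[-1] is None else np.round(q[-1]))
go(-.060,.080,.1065,.1); go(-.060,.080,.15,.3)
ctrl.gripper_open()
go(0,0,.15,.3); p,R=pose(0,0); ctrl.move_straight(p,R,.12); print(ctrl.read_t())
ctrl.close_gripper(); print(ctrl.read_gripper_width(),ctrl.read_finger_force(),fz(),ctrl.read_t())
E
```

```text
0.5 16 [  1.  40.  69.   8. 108. 102.]
0.35 16 [  2.  33.  76.   6.  96. 103.]
0.2 16 [  3.  26.  85.   4.  84. 103.]
0 16 [  5.  17.  95.  -0.  68. 106.]
39.9833
0.020229355968745515 58.57370316982269 [-1.02484597  3.69900035  4.03385778] 40.6
```

Run:
```python
from lid import *
for f in range(5,79,6):
    p,R=pose(f,.5); ctrl.move_straight(p,R,.05); F=fz(); print(f,np.round(F,1),round(ctrl.read_gripper_width(),4),round(ctrl.read_t(),1))
    if np.linalg.norm(F)>45: print("stop"); break
d=ctrl.read_camera("scene"); cv2.imwrite("pics/lid.png",d["img"])
```

```text
5 [ 1.3  5.6 -2.2] 0.0203 40.9
11 [ 1.1  4.6 -4.6] 0.0205 41.3
17 [ 1.1  5.6 -3.8] 0.0201 41.6
23 [ 2.1  5.7 -6. ] 0.0199 42.0
29 [-0.1  5.5 -5.7] 0.0197 42.4
35 [-1.6  6.3 -5.8] 0.02 42.7
41 [-0.9  5.3 -7.3] 0.0199 43.1
47 [-0.8  5.1 -7.6] 0.0199 43.4
53 [-3.5  6.2 -6.5] 0.02 43.8
59 [-4.1  5.3 -5.5] 0.0203 44.1
65 [-4.   5.7 -6.5] 0.02 44.5
71 [-3.   5.4 -6.7] 0.0197 44.8
77 [-4.3  5.2 -6.6] 0.0196 45.2
```

View pics/lid.png

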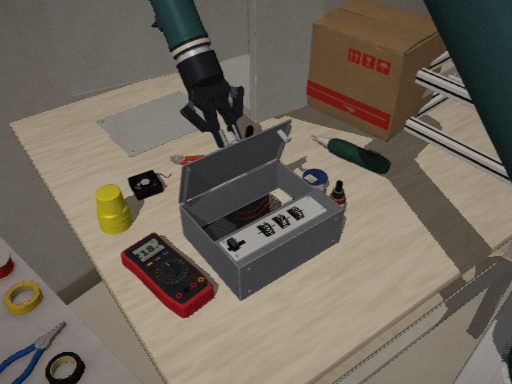

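The lid stands well open, held at about (235,130). Release, retreat along the tool axis, and check.

Run:
```python
from lid import *
ctrl.gripper_open(); p,R=pose(77,.5); ctrl.move_straight(p-R[:,2]*.12,R,.12); ctrl.sleep(.3)
d=ctrl.read_camera("scene"); cv2.imwrite("pics/end.png",d["img"]); print(ctrl.read_t(),fz())
P=cloud(d)-CEN["scene"]; x,y,z=P@BX,P@BY,P[...,2]
m=(abs(y)<.1)&(z>.13)&(z<.215)&(x>.0)&(x<.13); a=np.polyfit(z[m],x[m],1); print(m.sum(),"lid angle",90+np.degrees(np.arctan(a[0])))
```

```text
47.3833 [ 0.26712487  0.31478367 -0.63743198]
2438 lid angle 74.98598131236261
```

View pics/end.png

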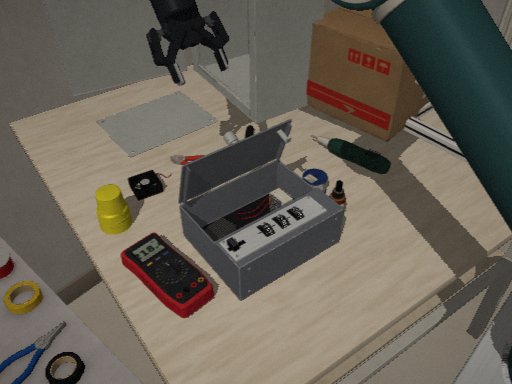

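The lid stands at about 75°, the gripper at (185,45) is clear of everything, and the meter, bottle and spool are where they were.

```bash
python3 -c "
from workcell import ctrl
print(ctrl.sign_off())"
```

```text
the job is handed in; nothing more can be done
None
```

The strong box is open and the job is handed in: the wheels read 4-7-2, the slide is fully left, the lid stands at about 75°, and the meter, bottle and spool were left alone, all by about 47 s of the 72 s allowed.

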